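# Clamp a compressor shaft in the V-blocks

### The job

Set up the compressor shaft in the fixture for gauging its keyway: lay it in the pair of V-blocks with the thin end away from the end stop, and slide it along the V's until its thick end meets the stop, without ramming it. Then lift the spring-loaded strap, swing it over the shaft as far as it goes and let it down gently until its pad bears on the shaft, neither letting it snap down nor forcing it, and let go; leave the other things on the bench where they are.

Things in the scene. Friction and masses are not known exactly. Their poses are not given: they have to be found in the camera images.
- shaft: loose stepped steel shaft lying on the black ribbed mat (3 mm thick), about 0.6 kg: a thick part 24 mm in diameter and 156 mm long, then a thin keyed end 17 mm in diameter and 36 mm long. Origin on the axis at the middle of the thick part; its y axis runs along the shaft towards the thin end
- shaft_end (a point): centre of the flat face of the shaft's thick end, 78 mm from the shaft's origin
- fixture: steel fixture fixed to the bench: base plate 190 x 200 mm, 15 mm thick, with two 90 degree V-blocks (60 mm wide, 30 mm long, tops 65 mm above the bench, V mouth 40 mm wide) whose common V runs along the fixture's y. Origin at bench height under the V's middle, halfway between the blocks; blocks from y = 35 to 65 mm and -35 to -65 mm, 70 mm free between them for a gripper
- seat (a point): where the shaft's origin lies when the shaft rests in both V's and meets the stop: on the V's axis, 62 mm above the fixture's origin. The shaft's y axis then points along the fixture's y
- stop: end stop on the fixture beyond the V-block on its -y side: bracket 40 mm wide and 83 mm high with a round steel button 18 mm in diameter. Origin at the centre of the button's face, at shaft axis height; the face looks along the fixture's +y and meets the shaft's thick end. More than 20 N on it is ramming
- post_axis (a point): foot of the upright round post (16 mm in diameter, top 185 mm above the bench; below 70 mm a 27 mm barrel with the strap's spring), at bench height, 110 mm from the V's axis on the fixture's +x side, midway between the blocks. The strap swings about this post and slides along it
- collar: collar of the strap on the post, 34 mm in diameter; it carries the strap and slides with it. Origin on the post's axis at the height of the strap's underside. A spring pulls it down: at the start it rests at its lowest, 90 mm above the bench, and can be lifted by up to 55 mm. Holding it up takes about 7 N at the bottom, rising by 0.15 N per mm of lift, weight included; let go, it springs down
- strap (a joint): swing of the strap about the post, rad: 0 is against its swing stop, square over the shaft midway between the V-blocks (the strap then points along the fixture's -x from the post); grows counter-clockwise seen from above, towards the fixture's -y side, up to 1.9. It starts open, 1.1 to 1.7, with the pad lower than the shaft's top, so it must be lifted to pass over. Swings freely, stays where left
- knob (a point): centre of the top of the upright black knob (22 mm in diameter, 34 mm high) on the strap's free end, 110 mm from the post's axis. It stands on a flat steel boss 48 mm in diameter, whose top is 34 mm below this point; boss and strap (22 mm wide) are 14 mm thick
- boss (a point): centre of the boss's underside, 48 mm below knob. A screw with a rubber pad 20 mm in diameter hangs here, hand-set: the pad's face is 18 to 38 mm below this point, so where it meets the shaft (top 74 mm above the bench) has to be felt: the load leaves the hand. The pad gives 0.13 mm per N. Left to its spring it holds with 7 to 10 N; over 25 N, by pushing or snapping down, marks the shaft
- head: finned aluminium cylinder head, 104 x 92 x 49 mm, a bystander to leave alone; origin under its centre
- driver: screwdriver with green handle, 200 mm long, a bystander to leave alone; origin under its middle, x along it towards the tip
- spanner: spanner 180 mm long, a bystander to leave alone; origin under its middle, x along it towards the open jaw
Not all that is in view belongs to the job. There is more than one size of the shaft; the job needs the largest.

How it is judged:
By the outcome, as a careful person would: the job done as asked, in the order asked, and still so for the second after the job is handed in, with the robot touching nothing.
It also fails if it takes over 69 s, if anything falls off the work surface, if the arm or the gripper's body presses on something with over 40 N, if the wrist force passes 120 N, or if a joint passes its speed limit or range.

### The arm

A 6-joint arm with a two-finger parallel gripper is mounted at the origin on the work surface. World frame = base frame: x ahead of the robot, y to its left, z up, the work surface at z = 0. Lengths are in m, angles in rad, forces in N, time in s.
With the tool pointing down it reaches from about 0.25 to 0.725 m from the base axis. Payload 4 kg.
Tool frame: the origin (TCP) lies at the very end of the fingers, on their centre line; the grasp point (between the pads) lies 19 mm behind it (ctrl.grip_depth is the distance from the TCP to the grasp point, in m); x points along the fingers, z is the direction in which the jaws open and shut, and the axes are right-handed (so a half turn about x gives the same grasp; the last joint's range is limited). The gripper opens to 85 mm and grips with 20 to 120 N. Pads are 22 mm wide; open, the fingers measure 114 mm over their backs; the gripper's body (76 mm by 85 mm) begins 54 mm behind the grasp point. The pads swing forward as they close: fully open they stand 13 mm farther back than shut.
Start: joints at [-1.18, 0.241, 0.005, 1.335, 0, 1.571], TCP at [0.19, -0.462, 0.231] pointing down, gripper open.
Joint ranges: [-2.72, 2.72], [-1.05, 1.87], [-1.09, 1.28], [-1.99, 2.15], [-1.42, 1.44], [-3.14, 3.14]. Speed limits (rad/s): [2.79, 2.79, 3.14, 3.14, 3.14, 3.14].

### API

Orientations are given as a 3x3 rotation matrix whose columns are the frame's x, y, z axes.
In Python, from bench import ctrl, snapshot gives the robot as it stands.
- The arm moves only by the tool carry_out, never from a script. Its argument "increments" is a list of rows, each a list of 5 numbers: the finger opening in cm, from 0 to 8.54, then the shift along the world's x, y, z in cm, then the turn about the world's z in rad. In form: [[claw, x, y, z, roll], ...]. A call has 1 to 8 rows; each row is the pose to reach, as a shift and turn from the pose commanded when the call began; what a row does not reach only later rows make up. A row lasts 1/10 s, in which the tool goes at most 50 mm and 8.59 degrees, less where a joint would pass 70% of its speed; a pose out of reach is approached as far as the arm can. A call with a gripper value outside its range is refused whole. The fingers move at their own pace and stop on an object; "grip_force" is the grip in N (left out, the last holds). Time passes only in rows, so rows that repeat a pose let the fingers close. It gives the time, the measured TCP pose, the force and the opening at its end, in the units of the state.
- ctrl.read_state(): the state, without advancing time (a new reading comes with each control period).
- snapshot(name): name is "scene" or "top" or "wrist"; returns a dict with "img" (384x512x3 uint8, red, green, blue), "fx", "fy", "cx", "cy" (pixels), "distortion" ([k1, k2, p1, p2, k3] as OpenCV has them; the pictures are not rectified), "view" (4x4, takes a point from world to camera coordinates); the wrist camera has in their place "T_tool_cam" (4x4, takes a point from camera to tool coordinates, whose origin is the TCP and whose axes are the tool frame's). Camera axes: x right, y up, looking along -z (the intrinsics and any distortion apply to the point x, -y, -z); pixel columns grow to the right and rows downward; lengths in m; the calibration is good to about 2 mm. A picture is of the moment at which its call begins: read the wrist's pose just before it. There is no depth.
- ctrl.close_job(): hands the job in, once; it reports no verdict.
The state is a dict: "time": time; "qpos": joint angles; "qvel": joint speeds; "effort": joint torques, N m; "position": TCP position; "ee_rot": TCP orientation; "force": force on the tool from outside, world axes, zero at the start; "torque": the same for the moment, N m; "grip_width": finger opening in m.
Only numpy, scipy, OpenCV 4.12 (cv2) and the standard library are available. Lean on these libraries where they do the work, as an engineer would, in place of code of your own. Each camera call takes 0.05 s, during which the arm holds its last target. There are 200 camera calls.

## Working session

There is one attempt and no reset: what is moved stays moved. The work goes in short steps, Python scripts to look and compute and a tool call to move; the robot and the scene stay as the last step left them, time stands still between calls to the robot, and variables do not carry over. Pictures are saved under pics/ and viewed, about 8 in all and at most 12, crops included, and the job is handed in when it is done.

Besides the shell and the picture viewer there is one more tool, called after ">>>" by a JSON object that holds its "api" and its "payload". carry_out: Moves the arm, as the interface text tells. Its arguments: {"type":"object","properties":{"increments":{"type":"array","items":{"type":"array","items":{"type":"number"}}},"grip_force":{"type":"number"}},"required":["increments"]}

```bash
mkdir -p pics; ls
cat > h.py <<'E'
import numpy as np, cv2
from bench import ctrl, snapshot
def snap(name,fn):
    st=ctrl.read_state(); s=snapshot(name)
    if 'view' not in s:
        T=np.eye(4);T[:3,:3]=st['ee_rot'];T[:3,3]=st['position']
        s['view']=np.linalg.inv(T@np.array(s['T_tool_cam']))
    cv2.imwrite('pics/'+fn+'.png',s['img'][:,:,::-1])
    np.savez('pics/'+fn+'.npz',**{k:np.array(v) for k,v in s.items()})
    return s
def load(fn): return dict(np.load('pics/'+fn+'.npz'))
def K(s): return np.array([[s['fx'],0,s['cx']],[0,s['fy'],s['cy']],[0,0,1]],float)
def ray(s,uv):
    p=cv2.undistortPoints(np.array(uv,float).reshape(-1,1,2),K(s),np.array(s['distortion'],float)).reshape(-1,2)
    V=np.array(s['view']);R=V[:3,:3];o=-R.T@V[:3,3]
    d=np.c_[p[:,0],-p[:,1],-np.ones(len(p))]@R
    return o,d
def onz(s,uv,z):
    o,d=ray(s,uv); return o+d*((np.asarray(z)-o[2])/d[:,2])[:,None]
def proj(s,P):
    V=np.array(s['view']);c=np.atleast_2d(P)@V[:3,:3].T+V[:3,3]
    return cv2.projectPoints(c*[1,-1,-1],np.zeros(3),np.zeros(3),K(s),np.array(s['distortion'],float))[0].reshape(-1,2)
E
python3 - <<'E'
from h import *
np.set_printoptions(precision=4,suppress=True)
a=snap('top','top0');b=snap('scene','scene0');w=snap('wrist','wrist0')
for s in (a,b,w):
    V=np.array(s['view']);print(s['fx'],s['cx'],s['distortion'],-V[:3,:3].T@V[:3,3])
st=ctrl.read_state();print({k:np.round(v,3) for k,v in st.items()},ctrl.grip_depth)
cv2.imwrite('pics/v0.png',np.hstack([cv2.resize(x['img'][:,:,::-1],(800,600)) for x in (a,)]))
cv2.imwrite('pics/v1.png',cv2.resize(b['img'][:,:,::-1],(800,600)))
E
```

```text
pics
346.7893839943812 253.16991898213962 [-0.0176  0.      0.      0.      0.    ] [0.3856 0.035  0.9899]
472.3119329742888 267.7126043768051 [0.0465 0.     0.     0.     0.    ] [0.8362 0.7151 1.2641]
280.45080680034306 253.64383626463317 [0.0204 0.     0.     0.     0.    ] [ 0.2557 -0.4348  0.3729]
{'time': np.float64(0.15), 'qpos': array([-1.18 ,  0.241,  0.004,  1.335,  0.   ,  1.571]), 'qvel': array([ 0.001, -0.002,  0.004, -0.001, -0.   , -0.001]), 'effort': array([ -0.001, -37.263,  25.264,   0.012,  -0.   ,  -0.   ]), 'position': array([ 0.19 , -0.462,  0.231]), 'ee_rot': array([[-0.001,  0.925,  0.381],
       [ 0.001,  0.381, -0.925],
       [-1.   ,  0.   , -0.002]]), 'force': array([ 0.767, -0.367,  0.261]), 'torque': array([ 0.048, -0.019,  0.002]), 'grip_width': np.float64(0.085)} 0.0187
```

View pics/v0.png

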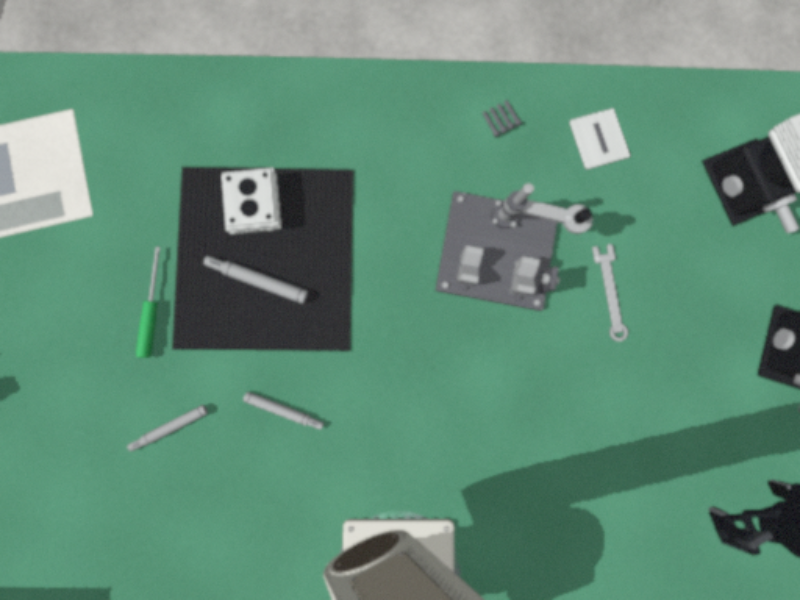

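View pics/v1.png

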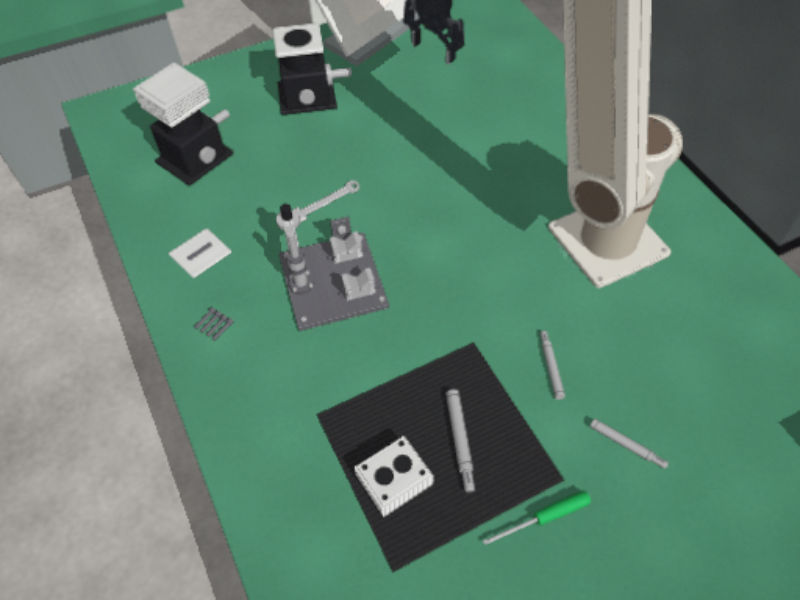

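The top view (800x600) shows the large shaft on the mat, from its thin end at (206,262) to its thick end at (305,297). The fixture plate's corners are at (455,193), (560,208), (543,308) and (437,292), with the stop at about (548,280), the post at about (515,205) and the knob at about (580,215).

Run:
```python
from h import *
np.set_printoptions(precision=4,suppress=True)
s=load('top0');im=s['img'];hsv=cv2.cvtColor(im,cv2.COLOR_RGB2HSV)
k=0.64
m=np.zeros(im.shape[:2],np.uint8);m[160:200,122:205]=(hsv[160:200,122:205,2]>85)*255
c=max(cv2.findContours(m,0,2)[0],key=cv2.contourArea);pts=c.reshape(-1,2)
P=onz(s,pts,0.015)[:,:2]
(cx,cy),(w,h),a=cv2.minAreaRect((P*1000).astype(np.float32));print('shaft',cx,cy,w,h,a)
d=cv2.fitLine(P.astype(np.float32),2,0,.01,.01).ravel();print(d, 'ends',(P@d[:2]).min()-d[2:]@d[:2],(P@d[:2]).max()-d[2:]@d[:2])
# fixture plate: low saturation blob
m=np.zeros(im.shape[:2],np.uint8);r=(slice(115,205),slice(270,372))
m[r]=((hsv[r][:,:,1]<70))*255
c=max(cv2.findContours(m,0,2)[0],key=cv2.contourArea)
C=np.array([[455,193],[560,208],[543,308],[437,292]])*k
X=onz(s,C,0.015)[:,:2];print('corners',X,[np.linalg.norm(X[i]-X[i-1]) for i in range(4)],'centre',X.mean(0))
for n,u,z in [('knob',(584,214),.138),('posttop',(529,188),.185),('stop',(548,277),.083)]: print(n,onz(s,np.array([u])*k,z))
cv2.imwrite('pics/c.png',cv2.resize(im[105:215,110:390,::-1],(800,314),interpolation=2))
```

```text
shaft 519.021240234375 264.3359375 197.98353576660156 26.211183547973633 69.83818054199219
[0.3347 0.9423 0.5163 0.2582] ends -0.09217590193844061 0.10569527651042387
corners [[ 0.6832 -0.1007]
 [ 0.6584 -0.297 ]
 [ 0.4712 -0.2613]
 [ 0.498  -0.0674]] [np.float64(0.188221991488007), np.float64(0.19789807622006306), np.float64(0.19066494255768876), np.float64(0.1956914923070627)] centre [ 0.5777 -0.1816]
knob [[ 0.6148 -0.2945  0.138 ]]
posttop [[ 0.6415 -0.1915  0.185 ]]
stop [[ 0.5184 -0.2503  0.083 ]]
```

View pics/c.png

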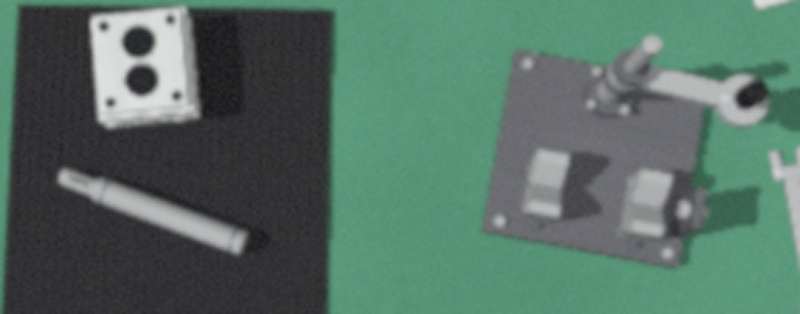

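>>> {"api": "carry_out", "payload": {"increments": [[8.5,32.3,71,-1,0.828],[8.5,32.3,71,-1,0.828],[8.5,32.3,71,-1,0.828],[8.5,32.3,71,-1,0.828],[8.5,32.3,71,-1,0.828],[8.5,32.3,71,-1,0.828],[8.5,32.3,71,-1,0.828],[8.5,32.3,71,-1,0.828]]}}

```text
time: 0.95
position: [0.3563, -0.0963, 0.2262]
ee_rot: [[0.001, 0.345, 0.939], [-0.0, 0.939, -0.345], [-1.0, -0.0, 0.001]]
force: [1.2, -1.2, -0.3]
grip_width: 0.0848
```

>>> {"api": "carry_out", "payload": {"increments": [[8.5,15.7,34.4,-3,0],[8.5,15.7,34.4,-3,0],[8.5,15.7,34.4,-3,0],[8.5,15.7,34.4,-3,0],[8.5,15.7,34.4,-3,0],[8.5,15.7,34.4,-3,0],[8.5,15.7,34.4,-3,0],[8.5,15.7,34.4,-3,0]]}}

```text
time: 1.75
position: [0.5137, 0.2492, 0.195]
ee_rot: [[-0.001, 0.342, 0.94], [0.0, 0.94, -0.342], [-1.0, 0.0, -0.001]]
force: [1.2, 0.1, 0.6]
grip_width: 0.085
```

Run:
```python
from h import *
np.set_printoptions(precision=4,suppress=True)
w=snap('wrist','w1');st=ctrl.read_state();print(st['position'],st['qvel'])
im=w['img'];hsv=cv2.cvtColor(im,cv2.COLOR_RGB2HSV)
for p in proj(w,[[.5128,.2475,.015],[.486,.174,.015],[.552,.355,.015]]): print(p)
cv2.imwrite('pics/v2.png',im[:,:,::-1])
```

```text
[0.5149 0.2521 0.1943] [-0.0479 -0.0595 -0.0947  0.014  -0.0236 -0.0642]
[253.6798 177.5937]
[253.6397 238.5535]
[253.752  71.839]
```

View pics/v2.png

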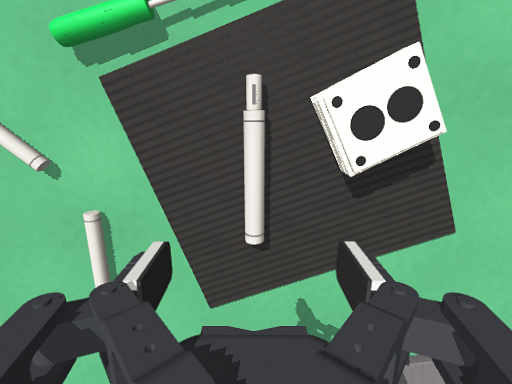

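The wrist view shows the shaft upright in the picture, from its thin tip at (254,74) through the step at about row 112 to its thick end at (255,243). The head is clear of it on the right.

Run:
```python
from h import *
np.set_printoptions(precision=4,suppress=True)
w=load('w1');im=w['img'];g=cv2.cvtColor(im,cv2.COLOR_RGB2GRAY)
m=np.zeros_like(g);m[65:260,225:300]=(g[65:260,225:300]>120)*255
c=max(cv2.findContours(m,0,2)[0],key=cv2.contourArea).reshape(-1,2)
print(c.min(0),c.max(0))
mid=[]
for r in (130,160,190,220):
    x=np.where(m[r]>0)[0];mid.append([(x[0]+x[-1]+1)/2,r]);print(r,x[0],x[-1],np.linalg.norm(onz(w,[[x[0],r]],.015)-onz(w,[[x[-1]+1,r]],.015)))
P=onz(w,mid,.017)[:,:2];print(P)
d=P[0]-P[-1];d/=np.linalg.norm(d);print('dir',d,'ang',np.arctan2(*d[::-1]))
t=onz(w,[[254,c[:,1].min()],[254,c[:,1].max()-2]],.017)[:,:2];print(t,np.linalg.norm(t[0]-t[1]))
thick=P[-1]+d*((t[1]-P[-1])@d);thin=P[-1]+d*((t[0]-P[-1])@d);print('origin',thick+.078*d,thin-.114*d)
```

```text
[243  74] [263 244]
130 244 263 0.02241178665008104
160 244 263 0.023103584529458116
190 244 263 0.023828407025607883
220 245 262 0.022129652712022527
[[0.5318 0.2988]
 [0.5204 0.2672]
 [0.5082 0.2337]
 [0.4952 0.198 ]]
dir [0.3417 0.9398] ang 1.2221184345725742
[[0.5514 0.3527]
 [0.4851 0.1703]] 0.19407458599304325
origin [0.5118 0.2436] [0.5125 0.2456]
```

>>> {"api": "carry_out", "payload": {"increments": [[8.5,0,0,0,0]]}}

```text
time: 1.9
position: [0.5128, 0.2472, 0.1947]
ee_rot: [[-0.002, 0.342, 0.94], [-0.001, 0.94, -0.342], [-1.0, -0.002, -0.001]]
force: [0.4, -1.1, -0.7]
grip_width: 0.085
```

>>> {"api": "carry_out", "payload": {"increments": [[6,0,0,-5,0],[6,0,0,-10,0],[6,0,0,-13,0],[6,0,0,-16,0],[6,0,0,-17.5,0],[6,0,0,-18.5,0],[6,0,0,-18.8,0],[6,0,0,-18.8,0]]}}

```text
time: 2.7
position: [0.5133, 0.2453, 0.0086]
ee_rot: [[0.0, 0.345, 0.938], [0.0, 0.938, -0.345], [-1.0, 0.0, 0.0]]
force: [0.6, -0.5, -0.1]
grip_width: 0.0601
```

>>> {"api": "carry_out", "payload": {"increments": [[0.5,0,0,0,0],[0.5,0,0,0,0],[0.5,0,0,0,0],[0.5,0,0,0,0],[0.5,0,0,0,0],[0.5,0,0,0,0]], "grip_force": 60}}

```text
time: 3.3
position: [0.5136, 0.2462, 0.0095]
ee_rot: [[0.002, 0.344, 0.939], [0.001, 0.939, -0.344], [-1.0, 0.001, 0.001]]
force: [-1.5, 0.5, 5.8]
grip_width: 0.0219
```

>>> {"api": "carry_out", "payload": {"increments": [[4,0,0,0,0],[4,0,0,0,0],[4,0,0,0,0],[4,0,0,-0.4,0],[4,0,0,-0.4,0],[4,0,0,-0.4,0]]}}

```text
time: 3.9
position: [0.5128, 0.2456, 0.0037]
ee_rot: [[-0.001, 0.345, 0.939], [-0.0, 0.939, -0.345], [-1.0, -0.001, -0.001]]
force: [-0.0, -0.4, 0.3]
grip_width: 0.0397
```

Run:
```python
from h import *
np.set_printoptions(precision=4,suppress=True)
w=snap('wrist','w2');st=ctrl.read_state();print(st['position'],st['force'],st['grip_width'])
b=snap('scene','s2')
u=proj(b,[st['position']])[0].astype(int);print(u)
c=b['img'][u[1]-70:u[1]+40,u[0]-70:u[0]+70,::-1]
cv2.imwrite('pics/v3.png',np.hstack([cv2.resize(w['img'][:,:,::-1],(400,300)),cv2.resize(c,(382,300),interpolation=2)]))
```

```text
[0.513  0.2457 0.0039] [0.3854 0.134  0.016 ] 0.04013438500533678
[291 276]
```

View pics/v3.png

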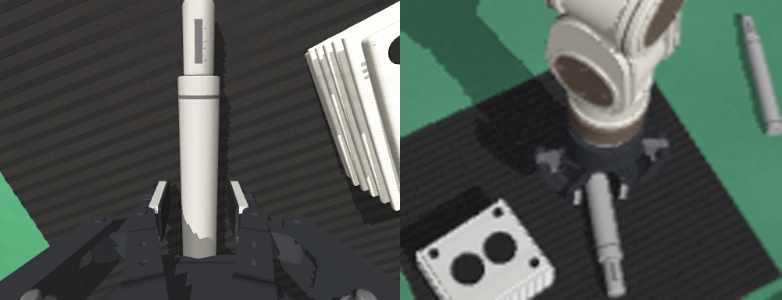

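The wrist view shows the shaft centred between the pads, which are at x = 160 and 240 with the shaft at 200. There is no contact at 4 cm opening, so I'll close here, deeper than before.

>>> {"api": "carry_out", "payload": {"increments": [[0.5,0,0,0,0],[0.5,0,0,0,0],[0.5,0,0,0,0],[0.5,0,0,0,0],[0.5,0,0,0,0]], "grip_force": 70}}

```text
time: 4.5
position: [0.5133, 0.2458, 0.0045]
ee_rot: [[0.001, 0.345, 0.939], [0.0, 0.939, -0.345], [-1.0, 0.0, 0.001]]
force: [-0.2, -0.7, 3.8]
grip_width: 0.0216
```

>>> {"api": "carry_out", "payload": {"increments": [[0.5,0,0,1,0],[0.5,0,0,2,0],[0.5,0,0,4,0],[0.5,0,0,7,0],[0.5,0,0,10,0],[0.5,0,0,13,0],[0.5,0,0,15,0],[0.5,0,0,15,0]]}}

```text
time: 5.3
position: [0.515, 0.2468, 0.1579]
ee_rot: [[0.006, 0.345, 0.939], [0.003, 0.939, -0.345], [-1.0, 0.005, 0.005]]
force: [1.5, -0.1, -4.9]
grip_width: 0.0215
```

>>> {"api": "carry_out", "payload": {"increments": [[0.5,-9.5,-46.7,12,0.22],[0.5,-9.5,-46.7,12,0.22],[0.5,-9.5,-46.7,12,0.22],[0.5,-9.5,-46.7,12,0.22],[0.5,-9.5,-46.7,12,0.22],[0.5,-9.5,-46.7,12,0.22],[0.5,-9.5,-46.7,12,0.22],[0.5,-9.5,-46.7,12,0.22]]}}

```text
time: 6.1
position: [0.4342, -0.1354, 0.2507]
ee_rot: [[-0.002, 0.131, 0.991], [0.001, 0.991, -0.131], [-1.0, 0.001, -0.002]]
force: [1.4, -0.8, -5.4]
grip_width: 0.0215
```

>>> {"api": "carry_out", "payload": {"increments": [[0.5,-1.5,-7.5,2.5,0],[0.5,-1.5,-7.5,2.5,0],[0.5,-1.5,-7.5,2.5,0],[0.5,-1.5,-7.5,2.5,0],[0.5,-1.5,-7.5,2.5,0]]}}

```text
time: 6.6
position: [0.4202, -0.208, 0.2753]
ee_rot: [[-0.003, 0.131, 0.991], [0.002, 0.991, -0.131], [-1.0, 0.001, -0.003]]
force: [0.1, 0.5, -4.6]
grip_width: 0.0215
```

Run:
```python
from h import *
np.set_printoptions(precision=4,suppress=True)
w=snap('wrist','w3');st=ctrl.read_state();print(st['position'],st['qvel'])
cv2.imwrite('pics/v4.png',cv2.resize(w['img'][:,:,::-1],(800,600),interpolation=2))
```

```text
[ 0.4204 -0.2078  0.2755] [ 0.0104 -0.003   0.0078  0.0005 -0.0032 -0.0008]
```

View pics/v4.png

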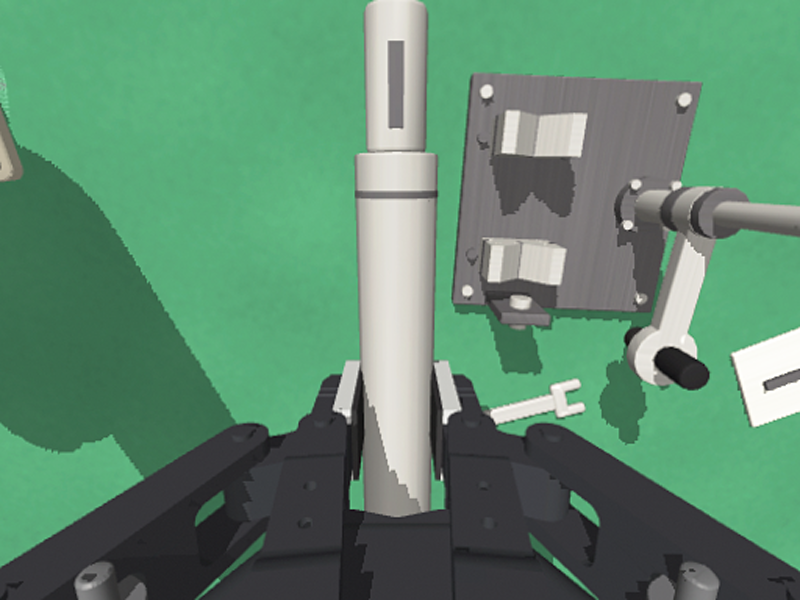

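The wrist view (800x600) shows the fixture: plate corners at (471,74), (702,84), (642,312) and (453,302), and V valleys at about (537,113)-(535,155) and (521,240)-(520,284). The stop button is at about (519,302), the knob top at about (692,374) and the boss at about (660,357).

Run:
```python
from h import *
np.set_printoptions(precision=4,suppress=True)
w=load('w3');k=.64
f=lambda u,z:onz(w,np.array(u)*k,z)[:,:2]
C=f([[471,74],[702,84],[642,312],[453,302]],.015);print('corners',C,[np.linalg.norm(C[i]-C[i-1]) for i in range(4)],C.mean(0))
v=(C[0]+C[1])/2-(C[2]+C[3])/2;h=(C[1]+C[2])/2-(C[0]+C[3])/2
print('yaw from y',np.arctan2(-v[0],v[1]),'from x',np.arctan2(h[1],h[0]))
V=f([[537,114],[535,154],[522,241],[520,284]],.045);d=V[0]-V[3];print('valley',V,'yaw',np.arctan2(-d[0],d[1]))
T=f([[505,110],[587,113],[579,158],[497,155],[487,237],[565,243],[561,286],[481,281]],.065);print('tops',T)
print('knob',f([[691,373]],.138),'boss top ',f([[664,355]],.104),'button',f([[520,300]],.071))
yaw=np.arctan2(-v[0],v[1]);ex=np.array([np.cos(yaw),np.sin(yaw)]);ey=np.array([-ex[1],ex[0]])
o=V.mean(0);
for n,A in (('corners',C),('valley',V),('tops',T)): print(n,np.c_[(A-o)@ex,(A-o)@ey]*1000)
# post base
p=f([[632,205]],.015);print('post?',p,(p-o)@np.c_[ex,ey])
g=w['img'][65:200,290:390,::-1];cv2.imwrite('pics/v5.png',cv2.resize(g,(592,799//1),interpolation=2)[:600])
```

```text
corners [[ 0.5004 -0.0652]
 [ 0.6877 -0.0989]
 [ 0.645  -0.2916]
 [ 0.4674 -0.2582]] [np.float64(0.19588329213093655), np.float64(0.19033017407598274), np.float64(0.1973719465780528), np.float64(0.18076403369825858)] [ 0.5751 -0.1785]
yaw from y -0.19384291389342378 from x -0.18178946168342616
valley [[ 0.5439 -0.1055]
 [ 0.5413 -0.1349]
 [ 0.5276 -0.2033]
 [ 0.524  -0.2406]] yaw -0.14675639210747232
tops [[ 0.5145 -0.1013]
 [ 0.5742 -0.1116]
 [ 0.5681 -0.1424]
 [ 0.5067 -0.1319]
 [ 0.4948 -0.1929]
 [ 0.5563 -0.2059]
 [ 0.5522 -0.2412]
 [ 0.4872 -0.2283]]
knob [[ 0.6131 -0.2933]] boss top  [[ 0.6146 -0.2945]] button [[ 0.5167 -0.2469]]
corners [[-53.5348  97.4031]
 [136.772  100.3841]
 [131.9975 -96.9301]
 [-48.7603 -98.422 ]]
valley [[ -3.0617  66.216 ]
 [ -0.0273  36.8769]
 [ -0.2775 -32.8923]
 [  3.3665 -70.2006]]
tops [[-32.7063  64.6724]
 [ 27.8203  66.0942]
 [ 27.7688  34.6635]
 [-34.5075  33.1683]
 [-34.4855 -28.9886]
 [ 28.4016 -29.9401]
 [ 31.1968 -65.3295]
 [-35.0337 -65.239 ]]
post? [[ 0.6338 -0.1894]] [[0.1012 0.0012]]
```

Run:
```python
from h import *
w=load('w3');g=w['img'][42:212,286:456,::-1]
cv2.imwrite('pics/v5.png',cv2.resize(g,(595,595),interpolation=cv2.INTER_CUBIC))
```

```text
(no output)
```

View pics/v5.png

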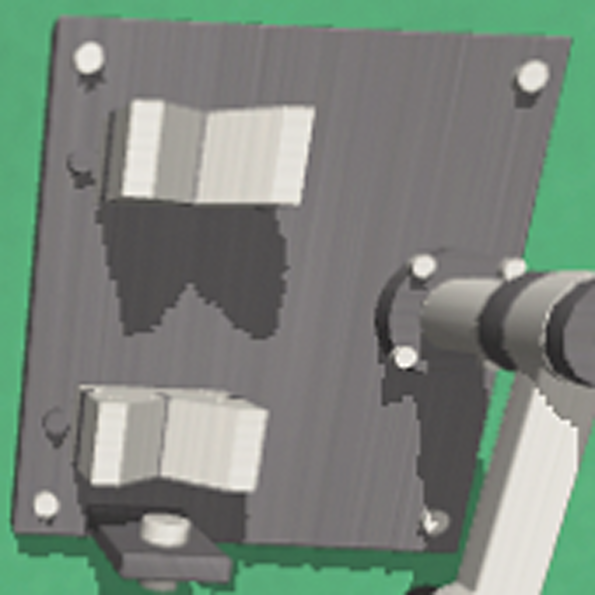

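Run:
```python
from h import *
np.set_printoptions(precision=4,suppress=True)
w=load('w3')
f=lambda u,z:onz(w,np.array(u,float)/3.5+[285.6,41.6],z)[:,:2]
ang=lambda d:np.arctan2(-d[0],d[1])
L={'lo':[[134,100],[122,196],[97,402],[88,487]],'lm':[[164,103],[155,198],[127,403],[121,487]],'rm':[[284,107],[270,204],[236,404],[230,490]],'ro':[[315,107],[301,206],[268,408],[257,492]]}
R={n:f(u,.065) for n,u in L.items()}
R['val']=f([[205,112],[193,203],[165,400],[162,479]],.045)
for n,A in R.items(): print(n,'yaw end-end',ang(A[0]-A[3]),A.mean(0))
print('widths',np.linalg.norm(R['ro'].mean(0)-R['lo'].mean(0)),np.linalg.norm(R['rm'].mean(0)-R['lm'].mean(0)))
h=R['ro'].mean(0)-R['lo'].mean(0);print('yaw cross',np.arctan2(h[1],h[0]))
o=(R['ro']+R['lo']+R['rm']+R['lm'])/4;print('axis pts',o,'yaw',ang(o[0]-o[3]),'centre',o.mean(0))
S=f([[89,56],[533,76],[434,522],[45,504]],.017);print('screws',S,[np.linalg.norm(S[i]-S[i-1]) for i in range(4)],S.mean(0),ang(S[0]-S[3]),ang(S[1]-S[2]))
F=f([[424,265],[513,267],[405,356]],.02);print('post screws',F,'mid diag',(F[1]+F[2])/2)
```

```text
lo yaw end-end -0.1878484187726699 [ 0.503  -0.1652]
lm yaw end-end -0.1714598005481749 [ 0.5139 -0.1671]
rm yaw end-end -0.16733526276697053 [ 0.5528 -0.1735]
ro yaw end-end -0.1686218388413757 [ 0.5631 -0.1756]
val yaw end-end -0.16467641028554153 [ 0.5331 -0.1708]
widths 0.06101120604761662 0.03942003133715441
yaw cross -0.1722975006526809
axis pts [[ 0.5446 -0.1065]
 [ 0.5396 -0.1361]
 [ 0.5265 -0.2039]
 [ 0.5221 -0.2349]] yaw -0.17384482185978256 centre [ 0.5332 -0.1704]
screws [[ 0.5114 -0.079 ]
 [ 0.6729 -0.1084]
 [ 0.6418 -0.2767]
 [ 0.4808 -0.2476]] [np.float64(0.1712826781347667), np.float64(0.1641558068950506), np.float64(0.17115116915971124), np.float64(0.1636522105320667)] [ 0.5767 -0.1779] -0.17991338794604494 -0.18285634286789915
post screws [[ 0.6338 -0.1706]
 [ 0.6675 -0.176 ]
 [ 0.6273 -0.2048]] mid diag [ 0.6474 -0.1904]
```

>>> {"api": "carry_out", "payload": {"increments": [[0.5,5,2.2,0,-0.044],[0.5,9,3.8,-3,-0.044],[0.5,11.5,4.9,-7,-0.044],[0.5,11.5,4.9,-11,-0.044],[0.5,11.5,4.9,-15,-0.044],[0.5,11.5,4.9,-18,-0.044],[0.5,11.5,4.9,-19.5,-0.044],[0.5,11.5,4.9,-19.5,-0.044]]}}

```text
time: 7.45
position: [0.533, -0.1575, 0.0779]
ee_rot: [[-0.008, 0.173, 0.985], [0.003, 0.985, -0.173], [-1.0, 0.001, -0.008]]
force: [-0.5, 0.6, -5.2]
grip_width: 0.0217
```

Run:
```python
from h import *
np.set_printoptions(precision=4,suppress=True)
st=ctrl.read_state();print(st['position'],st['force'],st['torque'],st['ee_rot'])
b=snap('wrist','w4');a=snap('scene','s4')
u=proj(a,[[.533,-.17,.07]])[0].astype(int);c=a['img'][u[1]-50:u[1]+40,u[0]-60:u[0]+60,::-1]
cv2.imwrite('pics/v6.png',np.hstack([cv2.resize(b['img'][:,:,::-1],(400,300)),cv2.resize(c,(400,300),interpolation=2)]))
```

```text
[ 0.533  -0.1575  0.0779] [-0.5175  0.5736 -5.1553] [-0.0562  0.1217  0.0212] [[-0.0081  0.1726  0.985 ]
 [ 0.0026  0.985  -0.1726]
 [-1.      0.0011 -0.0084]]
```

View pics/v6.png

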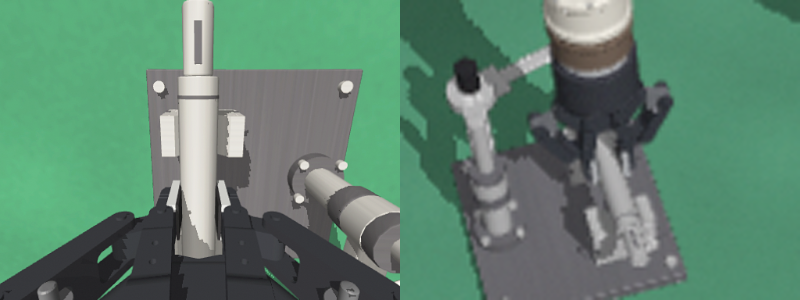

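The wrist half shows the shaft at column 198 over the far V-block, which spans 161 to 245 (centre 203). That puts the shaft about 3 mm short in +x, and 2 mm of that is arm lag. I'll add 1 mm and lower it slowly.

>>> {"api": "carry_out", "payload": {"increments": [[0.5,0.1,0,0,0],[0.5,0.1,0,-0.7,0],[0.5,0.1,0,-1.3,0],[0.5,0.1,0,-1.7,0],[0.5,0.1,0,-2.0,0],[0.5,0.1,0,-2.1,0],[0.5,0.1,0,-2.1,0]]}}

```text
time: 8.25
position: [0.5367, -0.16, 0.0605]
ee_rot: [[-0.0, 0.175, 0.985], [0.0, 0.985, -0.175], [-1.0, 0.0, -0.0]]
force: [0.7, 0.1, -5.0]
grip_width: 0.0218
```

>>> {"api": "carry_out", "payload": {"increments": [[0.5,0,0,-0.2,0],[0.5,0,0,-0.4,0],[0.5,0,0,-0.5,0],[0.5,0,0,-0.6,0],[0.5,0,0,-0.6,0]]}}

```text
time: 8.75
position: [0.5367, -0.16, 0.0546]
ee_rot: [[-0.0, 0.175, 0.985], [0.0, 0.985, -0.175], [-1.0, 0.0, -0.0]]
force: [0.4, 0.4, -4.1]
grip_width: 0.0217
```

>>> {"api": "carry_out", "payload": {"increments": [[0.5,0,0,-0.1,0],[0.5,0,0,-0.2,0],[0.5,0,0,-0.2,0]]}}

```text
time: 9.05
position: [0.5369, -0.16, 0.0532]
ee_rot: [[0.0, 0.175, 0.985], [-0.0, 0.985, -0.175], [-1.0, -0.0, 0.0]]
force: [-2.1, 1.3, -0.9]
grip_width: 0.0212
```

>>> {"api": "carry_out", "payload": {"increments": [[0.5,-0.1,0,-0.05,0],[0.5,-0.1,0,-0.1,0],[0.5,-0.1,0,-0.1,0]]}}

```text
time: 9.35
position: [0.5357, -0.16, 0.0521]
ee_rot: [[0.0, 0.175, 0.985], [-0.0, 0.985, -0.175], [-1.0, -0.0, 0.0]]
force: [-1.9, 0.7, 0.2]
grip_width: 0.0219
```

>>> {"api": "carry_out", "payload": {"increments": [[0.5,-0.1,0,-0.05,0],[0.5,-0.1,0,-0.1,0],[0.5,-0.1,0,-0.1,0]]}}

```text
time: 9.65
position: [0.5353, -0.16, 0.0516]
ee_rot: [[0.001, 0.175, 0.985], [-0.0, 0.985, -0.175], [-1.0, 0.0, 0.001]]
force: [-2.1, 0.3, 3.8]
grip_width: 0.0218
```

>>> {"api": "carry_out", "payload": {"increments": [[3.6,0,0,0,0],[3.6,0,0,0,0],[3.6,0,0,0,0],[3.6,0,0,0,0]]}}

```text
time: 10.05
position: [0.535, -0.1601, 0.0506]
ee_rot: [[0.0, 0.175, 0.985], [-0.0, 0.985, -0.175], [-1.0, -0.0, 0.0]]
force: [0.2, -0.5, -0.5]
grip_width: 0.0356
```

>>> {"api": "carry_out", "payload": {"increments": [[1.5,0,0,0,0],[1.5,0,0,0,0],[1.5,0,0,0,0],[1.5,0,0,0,0]], "grip_force": 20}}

```text
time: 10.45
position: [0.5351, -0.1601, 0.0508]
ee_rot: [[0.001, 0.175, 0.985], [-0.0, 0.985, -0.175], [-1.0, -0.0, 0.001]]
force: [1.5, -0.8, -0.5]
grip_width: 0.0231
```

>>> {"api": "carry_out", "payload": {"increments": [[1.5,-0.02,-0.1,0,0],[1.5,-0.035,-0.2,0,0],[1.5,-0.05,-0.3,0,0],[1.5,-0.07,-0.4,0,0],[1.5,-0.09,-0.5,0,0]]}}

```text
time: 10.95
position: [0.5342, -0.165, 0.0508]
ee_rot: [[0.001, 0.175, 0.985], [0.0, 0.985, -0.175], [-1.0, 0.0, 0.0]]
force: [3.1, 2.2, -1.4]
grip_width: 0.0233
```

>>> {"api": "carry_out", "payload": {"increments": [[1.5,-0.01,-0.05,0,0],[1.5,-0.02,-0.1,0,0],[1.5,-0.03,-0.15,0,0],[1.5,-0.03,-0.15,0,0]]}}

```text
time: 11.35
position: [0.5339, -0.1668, 0.0508]
ee_rot: [[0.001, 0.175, 0.985], [-0.0, 0.985, -0.175], [-1.0, -0.0, 0.001]]
force: [3.5, 1.9, -0.7]
grip_width: 0.023
```

>>> {"api": "carry_out", "payload": {"increments": [[1.5,0.02,-0.05,0,0],[1.5,0.02,-0.1,0,0],[1.5,0.02,-0.1,0,0]]}}

```text
time: 11.65
position: [0.5338, -0.1674, 0.0508]
ee_rot: [[-0.0, 0.175, 0.985], [0.0, 0.985, -0.175], [-1.0, 0.0, -0.0]]
force: [3.2, 2.9, -1.0]
grip_width: 0.0231
```

>>> {"api": "carry_out", "payload": {"increments": [[1.5,-0.01,-0.05,0,0],[1.5,-0.01,-0.1,0,0],[1.5,-0.01,-0.1,0,0]]}}

```text
time: 11.95
position: [0.5336, -0.1684, 0.0508]
ee_rot: [[-0.0, 0.175, 0.985], [0.0, 0.985, -0.175], [-1.0, 0.0, -0.0]]
force: [3.3, 3.2, -0.7]
grip_width: 0.0233
```

>>> {"api": "carry_out", "payload": {"increments": [[1.5,-0.01,-0.05,0,0],[1.5,-0.02,-0.1,0,0],[1.5,-0.02,-0.1,0,0]]}}

```text
time: 12.25
position: [0.5335, -0.1695, 0.0508]
ee_rot: [[-0.0, 0.175, 0.985], [0.0, 0.985, -0.175], [-1.0, 0.0, -0.0]]
force: [2.5, 4.0, -0.3]
grip_width: 0.0227
```

>>> {"api": "carry_out", "payload": {"increments": [[1.5,-0.01,-0.05,0,0],[1.5,-0.02,-0.1,0,0],[1.5,-0.02,-0.1,0,0]]}}

```text
time: 12.55
position: [0.5334, -0.1698, 0.0508]
ee_rot: [[0.0, 0.175, 0.985], [0.002, 0.985, -0.175], [-1.0, 0.002, -0.0]]
force: [2.8, 6.2, 1.0]
grip_width: 0.0228
```

>>> {"api": "carry_out", "payload": {"increments": [[1.5,0,-0.04,0,0],[1.5,0,-0.04,0,0],[1.5,0,-0.04,0,0]]}}

```text
time: 12.85
position: [0.5334, -0.1698, 0.0508]
ee_rot: [[0.0, 0.174, 0.985], [0.002, 0.985, -0.174], [-1.0, 0.002, -0.0]]
force: [2.4, 7.2, 1.3]
grip_width: 0.0231
```

The shaft's end meets the stop: about 7 N, with no further motion. I'll release it and go up.

>>> {"api": "carry_out", "payload": {"increments": [[4.2,0,0,0,0],[4.2,0,0,0,0],[4.2,0,0,0,0],[4.2,0,0,0,0],[4.2,0,0,1.5,0],[4.2,0,0,4,0],[4.2,0,0,8,0],[4.2,0,0,12,0]]}}

```text
time: 13.65
position: [0.5324, -0.171, 0.1713]
ee_rot: [[-0.002, 0.175, 0.984], [0.0, 0.984, -0.175], [-1.0, -0.0, -0.002]]
force: [1.1, -0.4, 0.3]
grip_width: 0.0418
```

Run:
```python
from h import *
np.set_printoptions(precision=4,suppress=True)
st=ctrl.read_state();print(st['position'],st['force'],st['qpos'])
```

```text
[ 0.5324 -0.171   0.1713] [ 1.1206 -0.3713  0.2659] [-0.3105  0.3903  0.0564  1.2392 -0.0007  1.4367]
```

>>> {"api": "carry_out", "payload": {"increments": [[4.2,0,0,5,0],[4.2,8.1,-12.3,6,0.775],[4.2,8.1,-12.3,6,0.775],[4.2,8.1,-12.3,6,0.775],[4.2,8.1,-12.3,6,0.775],[4.2,8.1,-12.3,6,0.775],[4.2,8.1,-12.3,6,0.775],[4.2,8.1,-12.3,6,0.775]]}}

```text
time: 14.45
position: [0.6141, -0.294, 0.2306]
ee_rot: [[-0.001, -0.562, 0.827], [-0.0, 0.827, 0.562], [-1.0, 0.0, -0.001]]
force: [-0.6, 0.4, -0.2]
grip_width: 0.0418
```

Run:
```python
from h import *
np.set_printoptions(precision=4,suppress=True)
w=snap('wrist','w5');st=ctrl.read_state();print(st['position'],st['qvel'])
print(proj(w,[[.6131,-.2933,.138],[.5332,-.1704,.062]]))
cv2.imwrite('pics/v7.png',cv2.resize(w['img'][:,:,::-1],(800,600),interpolation=2))
```

```text
[ 0.6141 -0.2938  0.231 ] [ 0.0053 -0.0091 -0.0035 -0.      0.0012 -0.0043]
[[253.5177 196.6228]
 [256.5615  31.329 ]]
```

View pics/v7.png

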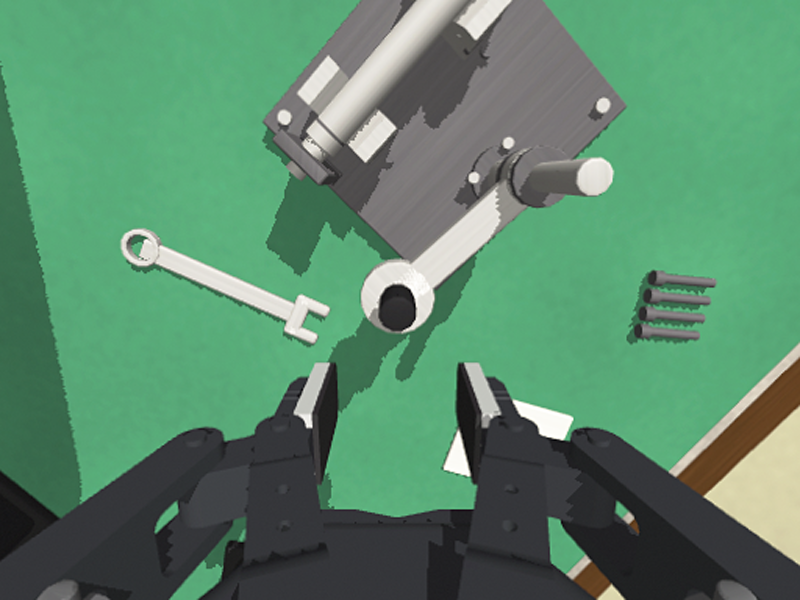

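The wrist view shows the shaft in both V's with its end against the stop button at about (318,140). The knob top is at about (398,311) and the post top at (595,176).

Run:
```python
from h import *
np.set_printoptions(precision=4,suppress=True)
w=load('w5');f=lambda u,z:onz(w,np.array([u])*.64,z)[0,:2]
k=f((398,311),.138);p=f((595,176),.185);b=f((398,296),.104);print(k,p,b,np.linalg.norm(k-p),np.linalg.norm(b-p))
```

```text
[ 0.6152 -0.2945] [ 0.6411 -0.1895] [ 0.6156 -0.2949] 0.10819638166615414 0.10845686885977038
```

>>> {"api": "carry_out", "payload": {"increments": [[4.2,0.1,-0.15,-3,0],[4.2,0.1,-0.15,-6,0],[4.2,0.1,-0.15,-9,0],[4.2,0.1,-0.15,-11,0],[4.2,0.1,-0.15,-12,0],[4.2,0.1,-0.15,-12.2,0],[4.2,0.1,-0.15,-12.2,0]]}}

```text
time: 15.2
position: [0.6158, -0.2955, 0.1098]
ee_rot: [[0.001, -0.564, 0.826], [-0.001, 0.826, 0.564], [-1.0, -0.001, 0.001]]
force: [0.1, -0.4, 0.9]
grip_width: 0.0418
```

>>> {"api": "carry_out", "payload": {"increments": [[0.5,0,0,0,0],[0.5,0,0,0,0],[0.5,0,0,0,0],[0.5,0,0,0,0],[0.5,0,0,0,0]], "grip_force": 60}}

```text
time: 15.7
position: [0.6161, -0.2964, 0.1103]
ee_rot: [[0.003, -0.563, 0.826], [-0.002, 0.826, 0.563], [-1.0, -0.003, 0.001]]
force: [-0.6, -3.1, 4.4]
grip_width: 0.0203
```

>>> {"api": "carry_out", "payload": {"increments": [[0.5,0,0,0.3,0],[0.5,0,0,0.8,0],[0.5,0,0,1.4,0],[0.5,0,0,2.0,0],[0.5,0,0,2.7,0],[0.5,0,0,3.4,0],[0.5,0,0,4,0],[0.5,0,0,4,0]]}}

```text
time: 16.5
position: [0.615, -0.2952, 0.1491]
ee_rot: [[-0.001, -0.564, 0.826], [0.0, 0.826, 0.564], [-1.0, 0.001, -0.001]]
force: [1.2, -1.2, -10.8]
grip_width: 0.0201
```

Run:
```python
from h import *
np.set_printoptions(precision=3,suppress=True)
st=ctrl.read_state();print(st['position'],st['force'])
p=np.array([.6411,-.1895]);k=np.array(st['position'][:2]);d=k-p;r=np.hypot(*d);a=np.arctan2(d[1],d[0])%(2*np.pi);th=a-(np.pi-.175);print(r,th)
# relative rows, radius kept, step .1
for i in range(1,17):
    t=-.1*i; c,s=np.cos(t),np.sin(t); q=np.array([c*d[0]-s*d[1],s*d[0]+c*d[1]])-d
    print(i,round(th+t,3),np.round(q*100,2))
```

```text
[ 0.615 -0.295  0.149] [  1.199  -1.213 -10.79 ]
0.10891505999634377 1.503336997771699
1 1.403 [-1.04  0.31]
2 1.303 [-2.05  0.73]
3 1.203 [-3.01  1.24]
4 1.103 [-3.91  1.85]
5 1.003 [-4.75  2.55]
6 0.903 [-5.51  3.32]
7 0.803 [-6.2   4.17]
8 0.703 [-6.79  5.08]
9 0.603 [-7.29  6.05]
10 0.503 [-7.69  7.06]
11 0.403 [-7.99  8.11]
12 0.303 [-8.19  9.18]
13 0.203 [-8.27 10.26]
14 0.103 [-8.25 11.35]
15 0.003 [-8.12 12.43]
16 -0.097 [-7.88 13.5 ]
```

>>> {"api": "carry_out", "payload": {"increments": [[0.5,-1.04,0.31,0,-0.1],[0.5,-2.05,0.73,0,-0.2],[0.5,-3.01,1.24,0,-0.3],[0.5,-3.91,1.85,0,-0.4],[0.5,-4.75,2.55,0,-0.5],[0.5,-5.51,3.32,0,-0.6],[0.5,-6.2,4.17,0,-0.7],[0.5,-6.2,4.17,0,-0.7]]}}

```text
time: 17.3
position: [0.5526, -0.2525, 0.1487]
ee_rot: [[-0.001, 0.1, 0.995], [0.001, 0.995, -0.1], [-1.0, 0.001, -0.001]]
force: [2.7, -1.8, -12.9]
grip_width: 0.0202
```

>>> {"api": "carry_out", "payload": {"increments": [[0.5,-0.59,0.91,0,-0.1],[0.5,-1.09,1.88,0,-0.2],[0.5,-1.49,2.89,0,-0.3],[0.5,-1.79,3.94,0,-0.4],[0.5,-1.99,5.01,0,-0.5],[0.5,-2.07,6.09,0,-0.6],[0.5,-2.07,6.09,0,-0.6]]}}

```text
time: 18.0
position: [0.5326, -0.1919, 0.1488]
ee_rot: [[-0.0, 0.642, 0.766], [0.001, 0.766, -0.642], [-1.0, 0.0, -0.001]]
force: [2.9, -2.4, -12.5]
grip_width: 0.0199
```

>>> {"api": "carry_out", "payload": {"increments": [[0.5,0,0.55,0,-0.05],[0.5,0.02,1.09,0,-0.1],[0.5,0.07,1.52,0,-0.14],[0.5,0.1,1.8,0,-0.165],[0.5,0.1,1.8,0,-0.165]]}}

```text
time: 18.5
position: [0.5336, -0.1747, 0.1487]
ee_rot: [[-0.0, 0.76, 0.65], [0.001, 0.65, -0.76], [-1.0, 0.0, -0.001]]
force: [1.8, -1.1, -11.6]
grip_width: 0.0202
```

>>> {"api": "carry_out", "payload": {"increments": [[0.5,0.02,0.1,0,-0.01],[0.5,0.03,0.2,0,-0.02],[0.5,0.03,0.2,0,-0.02]]}}

```text
time: 18.8
position: [0.5339, -0.1727, 0.1487]
ee_rot: [[-0.0, 0.774, 0.633], [0.0, 0.633, -0.774], [-1.0, 0.0, -0.0]]
force: [2.4, -1.9, -12.4]
grip_width: 0.0203
```

>>> {"api": "carry_out", "payload": {"increments": [[0.5,0.02,0.1,0,-0.01],[0.5,0.03,0.2,0,-0.02],[0.5,0.03,0.2,0,-0.02]]}}

```text
time: 19.1
position: [0.5343, -0.1706, 0.1487]
ee_rot: [[-0.0, 0.787, 0.617], [0.0, 0.617, -0.787], [-1.0, 0.0, -0.0]]
force: [2.7, -0.7, -13.0]
grip_width: 0.0202
```

>>> {"api": "carry_out", "payload": {"increments": [[0.5,0.02,0.1,0,-0.01],[0.5,0.03,0.2,0,-0.02],[0.5,0.03,0.2,0,-0.02]]}}

```text
time: 19.4
position: [0.5346, -0.169, 0.1488]
ee_rot: [[0.0, 0.799, 0.601], [-0.001, 0.601, -0.799], [-1.0, -0.0, 0.001]]
force: [2.9, -1.8, -12.6]
grip_width: 0.0199
```

>>> {"api": "carry_out", "payload": {"increments": [[0.5,0.02,0.1,0,-0.01],[0.5,0.02,0.1,0,-0.01],[0.5,0.02,0.1,0,-0.01]]}}

```text
time: 19.7
position: [0.5348, -0.1682, 0.1488]
ee_rot: [[0.0, 0.805, 0.593], [-0.001, 0.593, -0.805], [-1.0, -0.0, 0.001]]
force: [2.5, -3.6, -13.0]
grip_width: 0.0199
```

>>> {"api": "carry_out", "payload": {"increments": [[0.5,0.02,0.1,0,-0.01],[0.5,0.02,0.1,0,-0.01],[0.5,0.02,0.1,0,-0.01]]}}

```text
time: 20.0
position: [0.5349, -0.1675, 0.1488]
ee_rot: [[-0.0, 0.811, 0.585], [-0.001, 0.585, -0.811], [-1.0, -0.001, 0.001]]
force: [1.6, -5.7, -12.9]
grip_width: 0.0201
```

>>> {"api": "carry_out", "payload": {"increments": [[0.5,0,-0.1,-0.2,0],[0.5,0,-0.1,-0.5,0],[0.5,0,-0.1,-0.8,0],[0.5,0,-0.1,-1.1,0],[0.5,0,-0.1,-1.3,0],[0.5,0,-0.1,-1.4,0],[0.5,0,-0.1,-1.4,0]]}}

```text
time: 20.7
position: [0.5348, -0.1678, 0.1346]
ee_rot: [[-0.0, 0.811, 0.585], [-0.0, 0.585, -0.811], [-1.0, -0.0, -0.0]]
force: [-0.2, -3.7, -11.6]
grip_width: 0.0201
```

>>> {"api": "carry_out", "payload": {"increments": [[0.5,0,0,-0.05,0],[0.5,0,0,-0.1,0],[0.5,0,0,-0.15,0],[0.5,0,0,-0.2,0],[0.5,0,0,-0.2,0]]}}

```text
time: 21.2
position: [0.5348, -0.1678, 0.1327]
ee_rot: [[-0.0, 0.811, 0.585], [-0.0, 0.585, -0.811], [-1.0, -0.0, -0.0]]
force: [-1.4, -3.5, -9.7]
grip_width: 0.0199
```

>>> {"api": "carry_out", "payload": {"increments": [[0.5,0,0,-0.05,0],[0.5,0,0,-0.1,0],[0.5,0,0,-0.15,0],[0.5,0,0,-0.2,0],[0.5,0,0,-0.2,0]]}}

```text
time: 21.7
position: [0.5348, -0.1678, 0.1307]
ee_rot: [[-0.0, 0.811, 0.585], [0.0, 0.585, -0.811], [-1.0, -0.0, -0.0]]
force: [-2.2, -3.7, -10.0]
grip_width: 0.0203
```

>>> {"api": "carry_out", "payload": {"increments": [[0.5,0,0,-0.05,0],[0.5,0,0,-0.1,0],[0.5,0,0,-0.15,0],[0.5,0,0,-0.2,0],[0.5,0,0,-0.2,0]]}}

```text
time: 22.2
position: [0.5348, -0.1678, 0.1287]
ee_rot: [[-0.0, 0.811, 0.585], [0.0, 0.585, -0.811], [-1.0, -0.0, -0.0]]
force: [-2.2, -4.8, -8.9]
grip_width: 0.0202
```

>>> {"api": "carry_out", "payload": {"increments": [[0.5,0,0,-0.05,0],[0.5,0,0,-0.1,0],[0.5,0,0,-0.15,0],[0.5,0,0,-0.2,0],[0.5,0,0,-0.2,0]]}}

```text
time: 22.7
position: [0.5348, -0.1678, 0.127]
ee_rot: [[-0.0, 0.811, 0.585], [0.0, 0.585, -0.811], [-1.0, 0.0, -0.0]]
force: [-4.1, -3.8, -6.4]
grip_width: 0.02
```

>>> {"api": "carry_out", "payload": {"increments": [[0.5,0,0,-0.03,0],[0.5,0,0,-0.06,0],[0.5,0,0,-0.06,0]]}}

```text
time: 23.0
position: [0.5349, -0.1678, 0.1268]
ee_rot: [[0.0, 0.811, 0.585], [-0.0, 0.585, -0.811], [-1.0, 0.0, 0.0]]
force: [-4.5, -3.1, -4.3]
grip_width: 0.0203
```

>>> {"api": "carry_out", "payload": {"increments": [[0.5,0,0,-0.04,0],[0.5,0,0,-0.08,0],[0.5,0,0,-0.08,0]]}}

```text
time: 23.3
position: [0.5349, -0.1678, 0.1265]
ee_rot: [[0.001, 0.811, 0.585], [-0.0, 0.585, -0.811], [-1.0, 0.0, 0.0]]
force: [-5.2, -2.5, -2.3]
grip_width: 0.0203
```

>>> {"api": "carry_out", "payload": {"increments": [[0.5,0,0,-0.04,0],[0.5,0,0,-0.08,0],[0.5,0,0,-0.08,0]]}}

```text
time: 23.6
position: [0.5349, -0.1678, 0.1261]
ee_rot: [[0.001, 0.811, 0.585], [-0.0, 0.585, -0.811], [-1.0, 0.001, 0.001]]
force: [-5.5, -3.6, -0.5]
grip_width: 0.0201
```

>>> {"api": "carry_out", "payload": {"increments": [[2.6,0,0,0,0],[3.2,0,0,0,0],[4.2,0,0,0,0],[4.2,0,0,0,0],[4.2,0,0,0,0],[4.2,0,0,0,0]]}}

```text
time: 24.2
position: [0.5351, -0.1677, 0.1246]
ee_rot: [[0.0, 0.811, 0.585], [0.0, 0.585, -0.811], [-1.0, 0.0, 0.0]]
force: [0.2, -0.5, -0.5]
grip_width: 0.0419
```

>>> {"api": "carry_out", "payload": {"increments": [[4.2,0,0,1,0],[4.2,0,0,3,0],[4.2,0,0,6,0],[4.2,0,0,9,0],[4.2,-4,-1,12,0],[4.2,-8,-2,14,0],[4.2,-8,-2,14,0],[4.2,-8,-2,14,0]]}}

```text
time: 25.0
position: [0.455, -0.1883, 0.2663]
ee_rot: [[0.003, 0.812, 0.584], [-0.001, 0.584, -0.812], [-1.0, 0.002, 0.003]]
force: [-0.3, 0.5, -0.3]
grip_width: 0.0419
```

Run:
```python
from h import *
np.set_printoptions(precision=4,suppress=True)
w=snap('wrist','w6');a=snap('scene','s6');t=snap('top','t6');st=ctrl.read_state();print(st['time'],st['position'],st['force'])
u=proj(a,[[.56,-.19,.07]])[0].astype(int);c=a['img'][u[1]-60:u[1]+60,u[0]-80:u[0]+80,::-1]
cv2.imwrite('pics/v8.png',np.hstack([cv2.resize(w['img'][:,:,::-1],(400,300)),cv2.resize(c,(400,300),interpolation=2)]))
```

```text
25.15 [ 0.4553 -0.1875  0.2639] [-0.1379  0.1277 -0.0571]
```

View pics/v8.png

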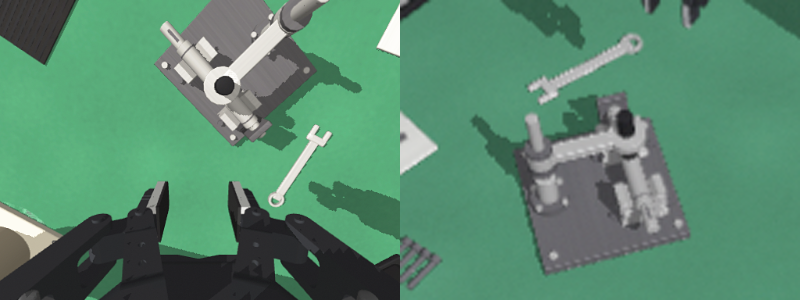

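The strap is over the shaft, with the knob at (225,86) in the wrist half. The shaft lies in both V's with its keyed end away from the stop. Next I'll check numerically and with one crop.

Run:
```python
from h import *
np.set_printoptions(precision=4,suppress=True)
w=load('w6')
yaw=-.175;ex=np.array([np.cos(yaw),np.sin(yaw)]);ey=np.array([-ex[1],ex[0]]);o=np.array([.5330,-.1704])
F=lambda x,y,z:[*(o+ex*x+ey*y),z]
P=proj(w,[F(0,0,.1545),F(0,0,.1205),F(0,.114,.0705),F(0,-.078,.074),F(.11,0,.185)]);print(P)
x0,y0=190,10
g=cv2.resize(w['img'][y0:200,x0:400,::-1],None,fx=3,fy=3,interpolation=2)
for p in P: cv2.drawMarker(g,tuple(((p-[x0,y0])*3).astype(int).tolist()),(0,0,255),0,10,1)
cv2.imwrite('pics/v9.png',g)
```

```text
[[289.2927 109.7268]
 [284.9409 110.1912]
 [207.7338  30.2962]
 [324.5707 159.3841]
 [415.7481 -10.4674]]
```

View pics/v9.png

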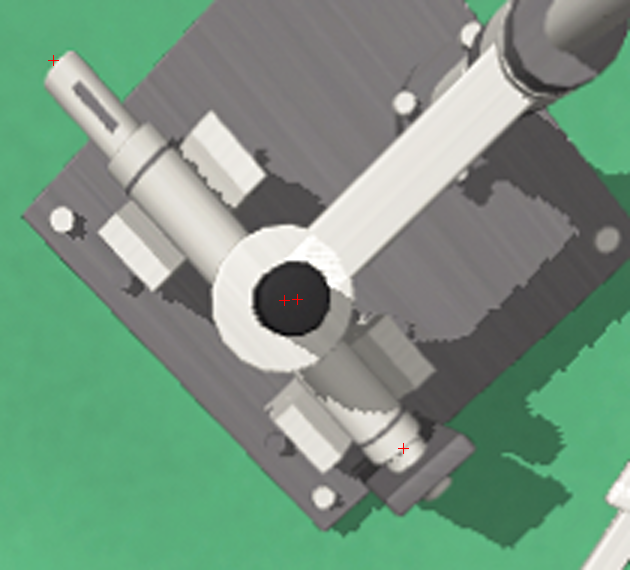

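```bash
python3 -c "
from bench import ctrl
print(ctrl.close_job(), ctrl.read_state()['time'])"
```

```text
the job is handed in; nothing more can be done
the job is handed in; nothing more can be done
```

I set up the shaft in the fixture and handed the job in at about 25 s of robot time; no verdict was reported.

- **Shaft:** I laid the largest shaft in both V's with its keyed end away from the stop. I slid it along until it stalled against the button, at about 7 N on the hand.
- **Strap:** I lifted it about 40 mm and swung it over until its swing stop was felt, at a side force of 4–6 N. I let it down in small steps until the load on the hand fell from about 12 N to about 0.5 N. Then I let go and moved the arm clear.

**Last checks:** The final wrist image shows the knob about 2 mm from its expected place over the V axis, and the shaft tip likewise. I could see no gap at the stop. The spanner looks untouched. I did not re-check the head and driver in the last images, though the arm never went near them after picking up the shaft.

**What disagreed:** My first grip on the shaft was a little high, so I opened and took it again 4 mm lower. The fingers then still read about 22 mm across the 24 mm shaft. The knob stopped 2–3 mm farther along the swing than my fixture fit predicted.

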